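# Change over the spice jars in a clip rack

## Task

The spice jar with the white cap is empty: pull it out of its clip in the rack and stand it upright in the sheet pan, ready for washing. Snap the two freshly filled jars, red cap and yellow cap, from the bamboo board fully home into the two clips that are then free (either jar in either clip), standing upright on the rack's foot board. Set the jars down rather than dropping them, keep them upright, and leave the black-capped jars in their clips and the bowl, timer, tongs and rolling pin where they are.

Things in the scene. Friction and masses are not known exactly. Their poses are not given: they have to be found in the camera images.
- rack: freestanding spice rack, fixed: bamboo foot board 12 mm thick, 370 mm wide (y), x from -45 to +47 mm; steel uprights 8 mm thick at x = +38, y = +-172 mm carry a wire shelf over the jars; four white spring clips in a row on an aluminium strip (its front at x = +32 mm). Origin: under the foot board, on the line of the jars' axes, mid-row; -x is the open front, z up
- shelf_front (a point): middle of the front wire of the rack's open wire shelf, 250 mm above the table, axes as the rack's. The shelf reaches 72 mm to the back (+x) from here and is 344 mm wide (y), so it covers the jars in the clips: a gripper pointing straight down cannot reach them and must come in from the front below this wire, tilted
- seat1 (a point): centre (half-way up) of a jar that stands fully home in clip 1: rack x = 0, y = +117 mm, 64.5 mm above the table; axes as the rack's. The clip: two sprung arms, top edge 65 mm above the table, reaching 26 mm in front (-x) of here and at most 30 mm to each side. A jar goes in and out level along x (a push or pull of about 5 N) and stays by itself once home
- seat2 (a point): centre (half-way up) of a jar that stands fully home in clip 2: rack x = 0, y = +39 mm, 64.5 mm above the table; axes as the rack's. Clip and use as at seat1
- seat3 (a point): centre (half-way up) of a jar that stands fully home in clip 3: rack x = 0, y = -39 mm, 64.5 mm above the table; axes as the rack's. Clip and use as at seat1
- seat4 (a point): centre (half-way up) of a jar that stands fully home in clip 4: rack x = 0, y = -117 mm, 64.5 mm above the table; axes as the rack's. Clip and use as at seat1
- white_jar_mid (a point): cylindrical glass spice jar, amber glass with a paper band and a white screw cap, 44 mm in diameter over its whole height and 105 mm tall, empty, about 120 g, at the start snapped in one of clips 1 to 3. This point is its centre, 52.5 mm above its foot, z along its axis
- black_jar1_mid (a point): cylindrical glass spice jar, amber glass with a paper band and a black screw cap, 44 mm in diameter over its whole height and 105 mm tall, about 180 g, at the start snapped in one of clips 1 to 3, to be left there. This point is its centre, 52.5 mm above its foot, z along its axis
- black_jar2_mid (a point): cylindrical glass spice jar, amber glass with a paper band and a black screw cap, 44 mm in diameter over its whole height and 105 mm tall, about 180 g, at the start snapped in one of clips 1 to 3, to be left there. This point is its centre, 52.5 mm above its foot, z along its axis
- red_jar_mid (a point): cylindrical glass spice jar, amber glass with a paper band and a red screw cap, 44 mm in diameter over its whole height and 105 mm tall, about 180 g, at the start standing on the bamboo board. This point is its centre, 52.5 mm above its foot, z along its axis
- yellow_jar_mid (a point): cylindrical glass spice jar, amber glass with a paper band and a yellow screw cap, 44 mm in diameter over its whole height and 105 mm tall, about 180 g, at the start standing on the bamboo board. This point is its centre, 52.5 mm above its foot, z along its axis
- board: square bamboo board 240 x 240 x 18 mm, fixed, lying flat to the left or to the right of the rack; the red and yellow jars stand on it about 100 mm apart along its y. Origin: centre of its underside
- pan: aluminium sheet pan 320 mm (x) x 240 mm (y), fixed, on the other side of the rack from the board; rim 28 mm high, inner floor 3 mm above the table. The tongs lie in it along its +y long side (y from +50 to +110 mm); the rest of it is free. Origin: centre of its underside
- tongs: steel kitchen tongs, 235 mm long, about 50 mm wide, 18 mm high, lying along x in the pan. Origin: near their middle, on the underside. Not to be moved
- bowl: red ceramic bowl, 140 mm across the rim, 55 mm high, on the table in front of the rack. Origin: centre of its underside. Not to be moved
- timer: egg timer, white plastic foot and orange dial, 68 mm in diameter, 70 mm high, on the table in front of the rack. Origin: centre of its underside. Not to be moved
- rolling_pin: stubby wooden rolling pin, 200 mm long, 47 mm thick, lying on the table just behind the rack. Origin: middle of its underside. Not to be moved
Mind the look-alikes: they are no part of the job. What is shaped like the part that bears yellow_jar_mid but green is not meant.

How it is judged:
By the outcome, as a careful person would: the job done as asked, in the order asked, and still so for the second after the job is handed in, with the robot touching nothing.
It also fails if it takes over 70 s, if anything falls off the work surface, if the arm or the gripper's body presses on something with over 40 N, if the wrist force passes 120 N, or if a joint passes its speed limit or range.

## Robot

A 6-joint arm with a two-finger parallel gripper is mounted at the origin on the work surface. World frame = base frame: x ahead of the robot, y to its left, z up, the work surface at z = 0. Lengths are in mm, angles in rad, forces in N, time in s.
With the tool pointing down it reaches from about 275 to 825 mm from the base axis. Payload 4.9 kg.
Tool frame: the origin (TCP) lies at the very end of the fingers, on their centre line; the grasp point (between the pads) lies 19 mm behind it; z points along the fingers, y is the direction in which the jaws open and shut (so a half turn about z gives the same grasp; the last joint's range is limited). The gripper opens to 85 mm and grips with 20 to 120 N. Pads are 22 mm wide; open, the fingers measure 114 mm over their backs; the gripper's body (76 mm by 85 mm) begins 54 mm behind the grasp point. The pads swing forward as they close: fully open they stand 13 mm farther back than shut.
Start: joints at [-1.385, 0.326, -0.193, 1.052, 0, 1.437], TCP at [172.919, -522.128, 195.981] pointing down, gripper open.
Joint ranges: [-2.65, 2.65], [-0.97, 1.79], [-1.3, 1.35], [-1.93, 2.1], [-1.47, 1.37], [-3.14, 3.14]. Speed limits (rad/s): [2.57, 2.57, 3.14, 3.14, 3.14, 3.14].

## Interface

Orientations are given as [roll, pitch, yaw] about the fixed x, y, z axes, in that order (R = Rz(yaw) Ry(pitch) Rx(roll)).
In Python, from bench import bot, solve_ik, imaging gives the robot as it stands. Calls block until the motion is done:
- bot.move_ptp(position, orientation): joint-space move of the TCP to a pose.
- bot.movel(position, rot=None, max_speed=150, threshold=None): straight line of the TCP; rot=None keeps the orientation; max_speed is the mean speed in mm/s. With threshold (N) it stops when the force on the tool has changed by that much, and returns True; else False.
- bot.move_j(angles): joint-space move.
- bot.grip(opening, effort=None): opening from 0.0 (shut) to 1.0 (fully open); effort is the grip in N (None keeps the last); returns when the fingers have stopped.
- bot.dwell(seconds).
- solve_ik(position, orientation): joint angles nearest the present ones, or None.
- bot.get_state(): the state.
- imaging.capture(name): name is "scene" or "top" or "wrist"; returns the picture (480x640x3 uint8, blue, green, red); there is no depth.
- imaging.camera_model(name): a dict with "K" (3x3 intrinsics, pixels), "position" and "rotation" of the camera in the world. Camera axes: x right, y up, looking along -z (the intrinsics and any distortion apply to the point x, -y, -z); pixel columns grow to the right and rows downward; lengths in mm; the calibration is good to about 2 mm. A picture is of the moment at which its call begins: read the wrist's pose just before it. camera_model takes no time and is no camera call; for the wrist camera it gives the pose at the moment of the call.
A pose or a line that the arm cannot do raises bot.IKError and nothing moves.
- bot.sign_off(): hands the job in, once; it reports no verdict.
The state is a dict: "t": time; "qpos": joint angles; "joint_velocities": joint speeds; "effort": joint torques, N m; "tcp_pos": TCP position; "orientation": TCP orientation; "contact_force": force on the tool from outside, world axes, zero at the start; "wrist_torque": the same for the moment, N m; "opening": opening from 0.0 (shut) to 1.0 (fully open).
Only numpy, scipy, OpenCV 4.12 (cv2) and the standard library are available. Lean on these libraries where they do the work, as an engineer would, in place of code of your own. Each camera call takes 0.05 s, during which the arm holds its last target. There are 200 camera calls.

## Working session

There is one attempt and no reset: what is moved stays moved. The work goes in short steps, each a Python script; the robot and the scene stay as the last script left them, time stands still between calls to the robot, and variables do not carry over. Pictures are saved under pics/ and viewed, about 8 in all and at most 12, crops included, and the job is handed in when it is done.

```bash
mkdir -p pics; ls; python3 - <<'E'
from bench import bot, solve_ik, imaging
import cv2
for n in("scene","top"):
    cv2.imwrite(f"pics/{n}0.png",imaging.capture(n)); m=imaging.camera_model(n); print(n,m)
print(bot.get_state())
E
```

```text
pics
scene {'K': array([[485.62351449,   0.        , 320.78859078],
       [  0.        , 485.62351449, 240.8324136 ],
       [  0.        ,   0.        ,   1.        ]]), 'position': array([1039.28775521,  837.75929966,  801.80968524]), 'rotation': array([ 0.9510305 , -0.01658083,  2.59617627])}
top {'K': array([[489.52277126,   0.        , 335.33947928],
       [  0.        , 489.52277126, 241.00862487],
       [  0.        ,   0.        ,   1.        ]]), 'position': array([ 355.15932708,   72.04307758, 1232.46412517]), 'rotation': array([ 2.05001662e-01,  7.08161672e-04, -1.64846726e+00])}
{'t': 0.1, 'qpos': array([-1.38517327e+00,  3.26858995e-01, -1.93450878e-01,  1.05203237e+00,
       -1.99264774e-05,  1.43663215e+00]), 'joint_velocities': array([-1.44887441e-03, -2.06512413e-03,  5.04850870e-04,  6.75733517e-04,
       -1.02505331e-03,  4.37555443e-05]), 'effort': array([ 1.74076467e-03, -4.44240403e+01,  2.63037229e+01,  7.87493598e-03,
       -5.62842717e-05, -7.68519381e-07]), 'tcp_pos': array([ 172.81742653, -521.54305513,  195.29859058]), 'orientation': array([-3.14005797e+00, -1.87036978e-04,  3.19787110e-01]), 'contact_force': array([ 1.10364388, -0.01417105,  0.30929217]), 'wrist_torque': array([-0.0114331 ,  0.06343899, -0.00493907]), 'opening': 1.000924553132837}
```

View pics/scene0.png

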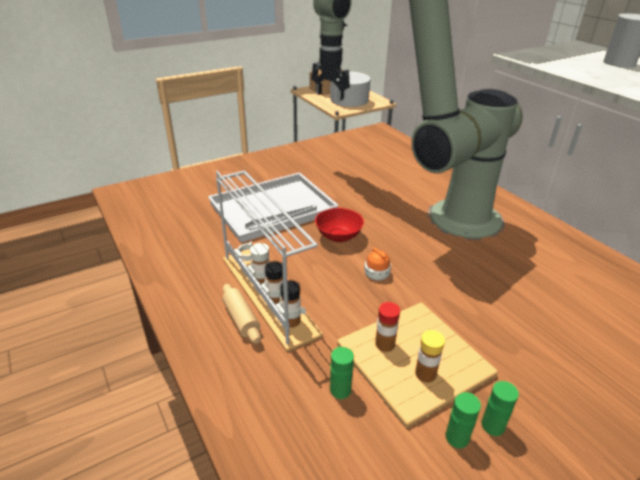

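View pics/top0.png

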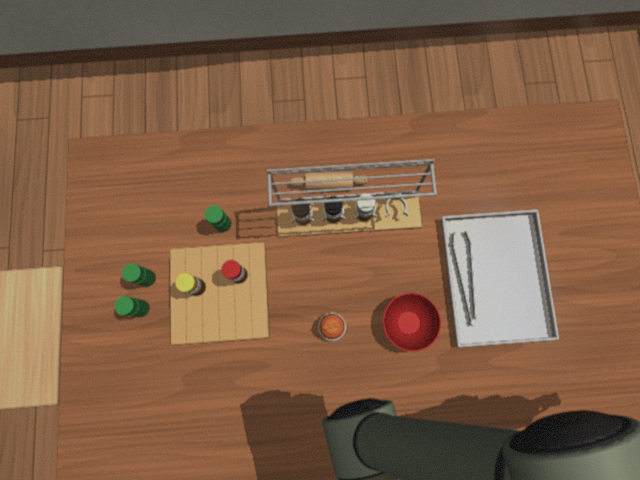

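The scene shows the board on the left with the red and yellow jars, and the pan on the right. In the top view, the caps in the rack from left to right are black (302,208), black (334,208) and white (366,205), and the right clip is empty at about (397,207). So white is in clip 3 and clip 4 is free. Next I'll get rough coordinates.

```bash
cat > h.py <<'E'
from bench import bot, solve_ik, imaging
import cv2, numpy as np
from scipy.spatial.transform import Rotation as R
def cam(n):
    m=imaging.camera_model(n); return m["K"],np.array(m["position"]),R.from_euler('xyz',m["rotation"]).as_matrix()
def ray(c,uv):
    K,p,r=c; d=np.linalg.inv(K)@np.array([uv[0],uv[1],1.]); return p,r@(d*[1,-1,-1])
def onz(c,uv,z):
    p,d=ray(c,uv); return p+d*(z-p[2])/d[2]
def proj(c,P):
    K,p,r=c; q=(r.T@(np.asarray(P,float)-p))*[1,-1,-1]; q=K@q; return q[:2]/q[2]
def tri(c1,u1,c2,u2):
    A=[];b=[]
    for c,u in((c1,u1),(c2,u2)):
        p,d=ray(c,u); d=d/np.linalg.norm(d); M=np.eye(3)-np.outer(d,d); A.append(M); b.append(M@p)
    return np.linalg.lstsq(np.vstack(A),np.hstack(b),rcond=None)[0]
def blobs(im,lo,hi,amin=40):
    hsv=cv2.cvtColor(im,cv2.COLOR_BGR2HSV); m=cv2.inRange(hsv,np.array(lo),np.array(hi))
    n,l,s,c=cv2.connectedComponentsWithStats(m); return m,[(s[i],c[i].round(1)) for i in range(1,n) if s[i][4]>=amin]
E
python3 - <<'E'
from h import *
t=cv2.imread("pics/top0.png"); s=cv2.imread("pics/scene0.png")
T=cam("top");S=cam("scene")
for nm,lo,hi in(("red",(0,150,60),(8,255,255)),("red2",(172,150,60),(180,255,255)),("yel",(24,170,100),(34,255,255)),("green",(50,120,40),(80,255,255)),("orange",(8,190,120),(16,255,255)),("pan",(0,0,150),(180,35,255))):
    for n,im in(("top",t),("sc",s)):
        for st,c in blobs(im,lo,hi)[1]:
            if n=="top" or nm!="pan": print(nm,n,st,c, onz(T if n=="top" else S,c,123 if nm in("red","yel","red2") else 0).round(0))
print("foot corners z12",[onz(T,u,12).round(0)[:2] for u in((277,235),(422,228),(236+40,199))])
print("shelf corners z250",[onz(T,u,250).round(0)[:2] for u in((270,204),(436,194),(267,168),(434,160))])
print("caps z117",[onz(T,u,117).round(0)[:2] for u in((302,208),(334,208),(366,205))])
print("board z18",[onz(T,u,18).round(0)[:2] for u in((170,249),(265,243),(268,339),(171,345))])
print("pan rim z28",[onz(T,u,28).round(0)[:2] for u in((443,215),(538,210),(557,340),(457,346))])
print("bowl",onz(T,(411,322),55).round(0),"timer",onz(T,(332,326),60).round(0),"tongs",[onz(T,u,12).round(0) for u in((450,234),(468,232),(472,324))])
E
```

```text
red top [221 260  20  19 284] [230.8 269.1] [538. 298. 123.]
red top [ 382  292   60   60 2423] [410.8 322. ] [388. -99. 123.]
red sc [ 314  207   50   36 1286] [339.5 223.7] [456. -10. 123.]
red sc [378 301  23  24 430] [388.7 312.4] [546. 309. 123.]
green top [206 206  24  24 333] [216.5 217. ] [698. 356.   0.]
green top [123 264  31  22 407] [136.7 274.2] [564. 562.   0.]
green top [115 297  34  19 421] [129.6 306.3] [484. 579.   0.]
green sc [331 347  22  52 954] [341.1 371.6] [650. 302.  -0.]
green sc [ 483  382   35   54 1209] [499.5 407.3] [433. 530.   0.]
green sc [ 447  393   33   55 1221] [462.5 418.9] [513. 512.   0.]
orange sc [368 255  20  14 149] [379.6 262.8] [361.  49.   0.]
pan top [409 164  28  32  95] [428.8 184.8] [ 742. -204.    0.]
pan top [268 175 140  36 439] [344.5 199.4] [720.  20.   0.]
pan top [  443   210   116   137 10599] [497.7 280.1] [ 478. -348.    0.]
foot corners z12 [array([635., 201.]), array([ 625., -171.]), array([731., 198.])]
shelf corners z250 [array([648., 186.]), array([ 643., -161.]), array([727., 189.]), array([ 718., -166.])]
caps z117 [array([672., 127.]), array([666.,  52.]), array([667., -24.])]
board z18 [array([619., 471.]), array([616., 231.]), array([377., 236.]), array([381., 471.])]
pan rim z28 [array([ 651., -224.]), array([ 645., -467.]), array([ 320., -460.]), array([ 325., -218.])]
bowl [ 389. -110.   55.] timer [395.  78.  60.] tongs [array([ 604., -240.,   12.]), array([ 605., -287.,   12.]), array([ 374., -266.,   12.])]
```

```bash
cat >> h.py <<'E'
def rpy(th,yaw,flip=0):
    "tool z points ahead (yaw) and down by th"
    c,s=np.cos(th),np.sin(th)
    M=R.from_euler('z',yaw).as_matrix()@np.column_stack([[-s,0,-c],[0,-1,0],[c,0,-s]])
    if flip: M=M@np.diag([-1,-1,1])
    return R.from_matrix(M).as_euler('xyz')
def tcp_for(g,th,yaw,d=19):
    "TCP position for grasp point g"
    return np.array(g,float)+d*np.array([np.cos(th)*np.cos(yaw),np.cos(th)*np.sin(yaw),-np.sin(th)])
E
python3 - <<'E'
from h import *
print(imaging.camera_model("wrist"))
for th in(20,30,40,50):
  for f in(0,1):
    a=np.radians(th)
    for nm,g,ys in(("seat3",(676,-25,90),(-.02,)),("seat4",(674,-103,90),(-.02,)),("pre3",(590,-25,90),(-.02,)),("pre4",(590,-103,92),(-.02,)),("red",(538,298,95),(0.,.3,.5)),("yel",(515,395,95),(0,.3,.6)),("pan",(480,-360,80),(0.,-.3,-.6)),("up",(520,-100,200),(0,))):
      out=[]
      for y in ys:
        q=solve_ik(tcp_for(g,a,y),rpy(a,y,f)); out.append(None if q is None else np.round(q,2))
      print(th,f,nm,*out)
E
```

```text
{'K': array([[423.34318135,   0.        , 322.84647026],
       [  0.        , 423.34318135, 240.65780388],
       [  0.        ,   0.        ,   1.        ]]), 'position': array([ 239.91339192, -498.83647355,  373.35503804]), 'rotation': array([-2.80744230e-01,  1.18021404e-03, -1.25048063e+00])}Traceback (most recent call last):
  File "<stdin>", line 9, in <module>
  File "h.py", line 25, in rpy
    return R.from_matrix(M).as_euler('xyz')
           ~~~~~~~~~~~~~^^^
  File "scipy/spatial/transform/_rotation.pyx", line 1143, in scipy.spatial.transform._rotation.Rotation.from_matrix
ValueError: Non-positive determinant (left-handed or null coordinate frame) in rotation matrix 0: [[-0.34195174 -0.01999867  0.93950469]
 [ 0.00683995 -0.99980001 -0.0187926 ]
 [-0.93969262  0.         -0.34202014]].
```

```bash
sed -i 's/\[\[-s,0,-c\]/[[s,0,c]/' h.py
python3 - <<'E'
from h import *
for th in(20,30,40,50):
  for f in(0,1):
    a=np.radians(th)
    for nm,g,ys in(("seat3",(676,-25,90),(-.02,)),("seat4",(674,-103,90),(-.02,)),("pre3",(590,-25,90),(-.02,)),("red",(538,298,95),(0.,.3,.5)),("yel",(515,395,95),(0,.3,.6)),("pan",(480,-360,80),(0.,-.3,-.6)),("up",(520,-100,200),(0,))):
      out=[]
      for y in ys:
        q=solve_ik(tcp_for(g,a,y),rpy(a,y,f)); out.append(None if q is None else list(np.round(q,2)))
      print(th,f,nm,*out)
E
```

```text
20 0 seat3 [np.float64(-0.25), np.float64(0.92), np.float64(-1.21), np.float64(-1.77), np.float64(0.21), np.float64(3.06)]
20 0 seat4 [np.float64(-0.45), np.float64(0.89), np.float64(-1.18), np.float64(-1.69), np.float64(0.4), np.float64(2.99)]
20 0 pre3 None
20 0 red [np.float64(0.7), np.float64(0.85), np.float64(-1.19), np.float64(-1.6), np.float64(-0.65), np.float64(-2.86)] None None
20 0 yel [np.float64(0.91), np.float64(0.78), np.float64(-1.01), np.float64(-1.26), np.float64(-0.84), np.float64(-2.73)] [np.float64(0.74), np.float64(0.88), np.float64(-1.2), np.float64(-1.69), np.float64(-0.41), np.float64(-2.98)] [np.float64(0.49), np.float64(0.95), np.float64(-1.28), np.float64(-1.87), np.float64(0.1), np.float64(3.1)]
20 0 pan [np.float64(-1.29), np.float64(0.73), np.float64(-1.06), np.float64(-0.86), np.float64(1.13), np.float64(2.27)] None None
20 0 up None
20 1 seat3 [np.float64(-0.25), np.float64(0.92), np.float64(-1.21), np.float64(-1.77), np.float64(0.21), np.float64(-0.08)]
20 1 seat4 [np.float64(-0.45), np.float64(0.89), np.float64(-1.18), np.float64(-1.69), np.float64(0
[... 8233 characters left out ...]
oat64(0.63)] [np.float64(0.65), np.float64(0.36), np.float64(-0.86), np.float64(-0.32), np.float64(-0.22), np.float64(0.27)] [np.float64(0.51), np.float64(0.34), np.float64(-0.91), np.float64(-0.38), np.float64(0.06), np.float64(-0.07)]
50 1 pan [np.float64(-1.08), np.float64(0.38), np.float64(-0.81), np.float64(0.0), np.float64(0.6), np.float64(-0.96)] [np.float64(-0.99), np.float64(0.33), np.float64(-0.97), np.float64(-0.3), np.float64(0.42), np.float64(-0.57)] [np.float64(-0.85), np.float64(0.32), np.float64(-1.04), np.float64(-0.47), np.float64(0.16), np.float64(-0.2)]
50 1 up [np.float64(-0.53), np.float64(-0.09), np.float64(-1.01), np.float64(0.03), np.float64(0.33), np.float64(-0.42)]
```

```bash
python3 - <<'E'
from h import *
a=np.pi/4
t0=bot.get_state()["t"]
bot.move_ptp([520,-15,190],rpy(a,-.02,1)); 
c=cam("wrist"); im=imaging.capture("wrist"); cv2.imwrite("pics/w1.png",im); np.save("w1.npy",np.array(c,dtype=object),allow_pickle=True)
s=bot.get_state(); print(s["t"]-t0,s["tcp_pos"],s["qpos"],c[1])
E
```

```text
Traceback (most recent call last):
ValueError: could not broadcast input array from shape (3,3) into shape (3,)
```

View pics/w1.png

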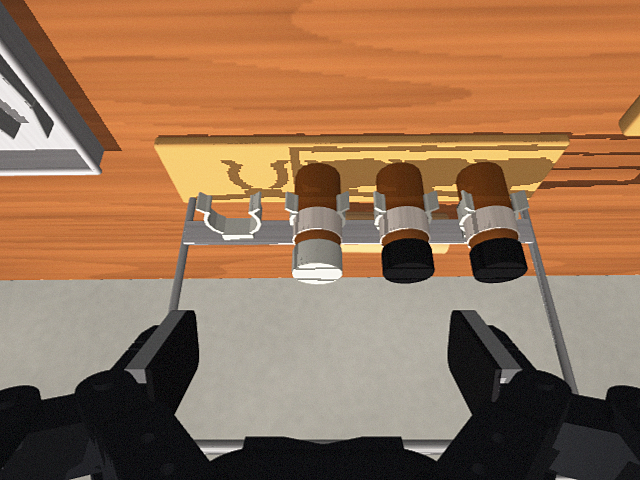

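The wrist view is upside-down, with the front at the top. It shows the white jar at (317,220), black jars at (405,220) and (490,220), the empty clip 4 at (230,215), and the foot board's front corners at (157,144) and (570,141).

```bash
python3 - <<'E'
from h import *
c=cam("wrist"); im=cv2.imread("pics/w1.png")
hsv=cv2.cvtColor(im,cv2.COLOR_BGR2HSV)
print(bot.get_state()["t"],bot.get_state()["tcp_pos"],c[1])
# foot board front-top edge & side edges: bamboo mask
m=cv2.inRange(hsv,np.array((14,60,150)),np.array((30,190,255)))
m[:130]=0;m[205:]=0;m[:,:120]=0;m[:,590:]=0
# top edge per column
xs=np.arange(180,560,10); ys=[np.argmax(m[:,x]>0) for x in xs]
p=np.polyfit(xs,ys,1)
for _ in range(3):
    r=np.abs(np.polyval(p,xs)-ys); k=r<2; p=np.polyfit(xs[k],np.array(ys)[k],1)
print("front edge",p,k.sum())
for y in(150,160,170,180): 
    w=np.where(m[y])[0]; A=onz(c,(w[0],y),12); B=onz(c,(w[-1]+1,y),12); print(y,w[0],w[-1],A.round(1),B.round(1),((A+B)/2).round(1),np.linalg.norm(A-B).round(1))
for x in(200,300,400,500): print("front",onz(c,(x,np.polyval(p,x)),12).round(1))
# cap discs
w=cv2.inRange(hsv,np.array((0,0,235)),np.array((180,30,255))); w[:255]=0
n,l,s,ce=cv2.connectedComponentsWithStats(w)
for i in range(1,n):
    if s[i][4]>60: print("disc",s[i],ce[i],onz(c,s[i][:2]+s[i][2:4]/2.,117).round(1))
# jar columns at z=90-ish: brown neck edges & caps edges at row 255
for rng in((285,350),(375,440),(462,532)):
  for y in(235,255,262):
    row=im[y,rng[0]:rng[1]].astype(int); print(y,rng, end=" ")
    d=np.abs(np.diff(row,axis=0)).sum(1); e=np.where(d>60)[0]+rng[0]; print(e.tolist())
E
```

```text
2.2833 [520.53474392 -15.70892812 190.3479395 ] [344.62580337 -11.25979229 266.21838874]
front edge [-6.99201226e-03  1.44788927e+02] 38
150 155 564 [ 635.9 -168.1   12. ] [643.5 200.2  12. ] [639.7  16.   12. ] 368.4
160 161 557 [ 649.8 -167.7   12. ] [657.4 200.4  12. ] [653.6  16.3  12. ] 368.1
170 166 550 [ 664.5 -168.1   12. ] [672.1 200.5  12. ] [668.3  16.2  12. ] 368.8
180 171 543 [ 680.3 -168.7   12. ] [688.  200.8  12. ] [684.1  16.   12. ] 369.5
front [ 628.  -125.3   12. ]
front [629.  -37.2  12. ]
front [629.9  50.5  12. ]
front [630.8 137.8  12. ]
disc [298 263  36   5 109] [314.63302752 265.34862385] [659.2 -23.4 117. ]
disc [292 269  50  10 426] [317.51173709 273.41079812] [676.2 -23.1 117. ]
disc [298 280  38   4  93] [315.40860215 281.34408602] [693.5 -23.7 117. ]
235 (285, 350) [292, 293, 295, 296, 337, 338, 339, 340, 341]
255 (285, 350) [291, 293, 296, 341]
262 (285, 350) [291, 293, 296, 300, 305, 306, 341]
235 (375, 440) [380, 382, 383, 384, 385, 427, 429]
255 (375, 440) [380, 381, 431, 432]
262 (375, 440) [380, 381, 382, 432, 433]
235 (462, 532) [463, 464, 465, 471, 473, 474, 475, 517, 518]
255 (462, 532) [468, 469, 523, 524, 530]
262 (462, 532) [469, 470, 525, 526]
```

```bash
cat >> h.py <<'E'
A=np.pi/4; RY=-.011; O=np.array([674.8,16,0])
D=16  # grasp point this far behind TCP (pads stand back a little when part open)
def rk(x,y,z): return O+R.from_euler('z',RY).apply([x,y,z])
def T(g,yaw=RY): return tcp_for(g,A,yaw,D)
def st(msg=""):
    s=bot.get_state(); print(msg,round(s["t"],2),s["tcp_pos"].round(1),"F",s["contact_force"].round(1),"op",round(s["opening"],3)); return s
def shot(n,f):
    cv2.imwrite(f"pics/{f}.png",imaging.capture(n))
E
python3 - <<'E'
from h import *
o=rpy(A,RY,1)
bot.grip(.74,60)
bot.move_ptp(T(rk(-85,-39,91)),o); st("pre")
hit=bot.movel(T(rk(0,-39,91)),o,max_speed=120,threshold=15); st(f"at {hit}")
if not hit:
    bot.grip(0.0,60); st("grip")
shot("wrist","w2")
E
```

```text
pre 3.27 [599.8 -21.9  78.7] F [-0.  -0.4  0.4] op 0.744
at False 4.12 [684.8 -23.   79.8] F [-1.2  0.  -0.9] op 0.739
grip 4.56 [685.5 -23.7  80.2] F [-3.2 -1.9  5.8] op 0.352
```

View pics/w2.png

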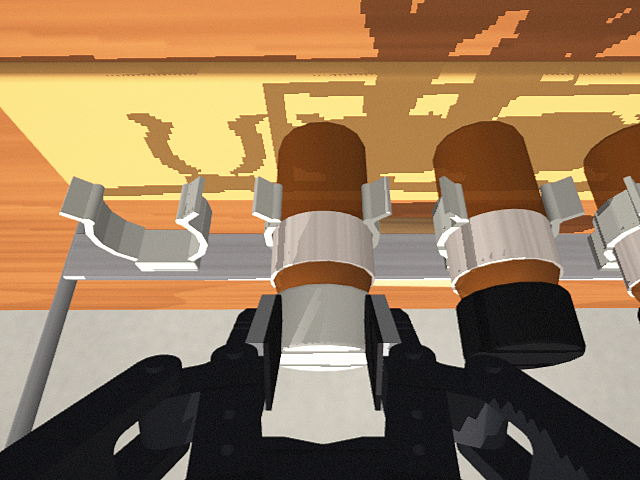

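The pads are on both sides of the white cap, at about (265,345) and (380,345), and the neighbouring jars are clear. Pulling it out now.

```bash
python3 - <<'E'
from h import *
o=rpy(A,RY,1); yp=-.5; op=rpy(A,yp,1); P=np.array([490,-373,0])
bot.movel(T(rk(-30,-39,91)),o,max_speed=60); st("mid")
bot.movel(T(rk(-90,-39,91)),o,max_speed=120); st("out")
bot.movel(T(rk(-95,-39,160)),o,max_speed=150)
bot.move_ptp(T(P+[0,0,165],yp),op); st("over pan")
shot("wrist","w3")
bot.movel(T(P+[0,0,98],yp),op,max_speed=120); s=st("low")
h=bot.movel(T(P+[0,0,76],yp),op,max_speed=20,threshold=3); st(f"down {h}")
shot("wrist","w4")
E
python3 - <<'E'
import cv2,numpy as np
a=cv2.imread("pics/w3.png");b=cv2.imread("pics/w4.png")
cv2.imwrite("pics/w34.png",cv2.resize(np.hstack([a,b]),(800,300)))
E
```

```text
mid 5.26 [655.8 -22.8  79.9] F [-0.5 -0.8  0.5] op -0.005
out 5.91 [596.8 -22.5  80.4] F [ 0.6 -0.8  0.6] op 0.003
over pan 7.83 [ 500.  -377.3  153. ] F [ 0.8 -0.2 -0.2] op 0.006
low 8.59 [ 500.4 -378.2   86.9] F [ 0.3 -1.2  0.5] op 0.002
down False 9.84 [ 500.  -378.5   64.8] F [ 0.1 -0.2 -0.7] op -0.002
```

View pics/w34.png

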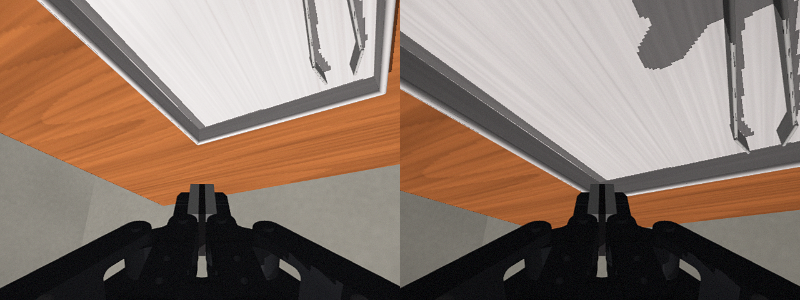

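The gripper shut completely during the pull, so the jar slipped out of it. I'll go back and see where the jar stands.

```bash
python3 - <<'E'
from h import *
P=np.array([490,-373,0])
bot.movel(T(P+[0,0,165],-.5),max_speed=200)
bot.grip(.6,60); st("op.6")
bot.move_ptp([520,-15,190],rpy(A,-.02,1)); st()
shot("wrist","w5")
E
```

```text
op.6 11.03 [ 499.9 -378.3  153.3] F [ 0.2 -0.2  0.1] op 0.599
 12.33 [520.5 -15.7 190.3] F [ 0.1 -0.1  0.2] op 0.601
```

View pics/w5.png

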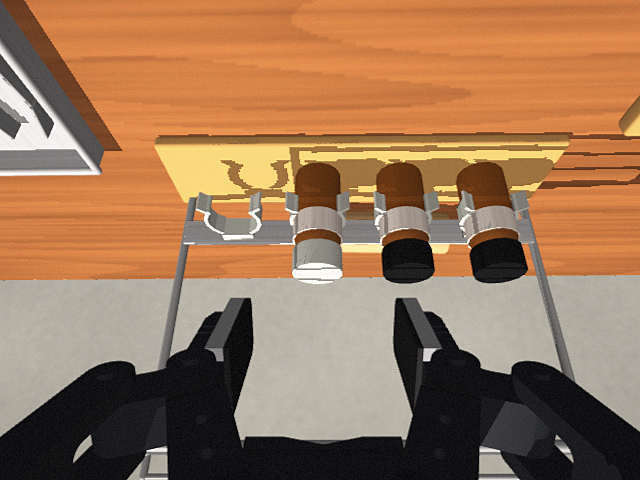

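The jar is still seated in its clip, untouched, at (317,220). I need to check where the pads really are in the tool frame, so I'll project tool points into this same view.

```bash
python3 - <<'E'
from h import *
c=cam("wrist"); s=bot.get_state(); M=R.from_euler('xyz',s["orientation"]).as_matrix(); t=s["tcp_pos"]
for z in(0,-10,-19,-38):
  for x in(-11,11):
    print(z,x,[proj(c,t+M@np.array([x,y,z])).round(0).tolist() for y in(-25.5,25.5)])
im=cv2.imread("pics/w5.png"); cv2.imwrite("pics/w5c.png",cv2.resize(im[280:470,140:500],None,fx=2.2,fy=2.2,interpolation=cv2.INTER_CUBIC))
E
```

```text
0 -11 [[265.0, 303.0], [377.0, 303.0]]
0 11 [[263.0, 257.0], [378.0, 258.0]]
-10 -11 [[262.0, 313.0], [380.0, 313.0]]
-10 11 [[260.0, 265.0], [381.0, 265.0]]
-19 -11 [[259.0, 322.0], [382.0, 322.0]]
-19 11 [[257.0, 273.0], [384.0, 273.0]]
-38 -11 [[252.0, 346.0], [389.0, 346.0]]
-38 11 [[249.0, 291.0], [392.0, 291.0]]
```

View pics/w5c.png

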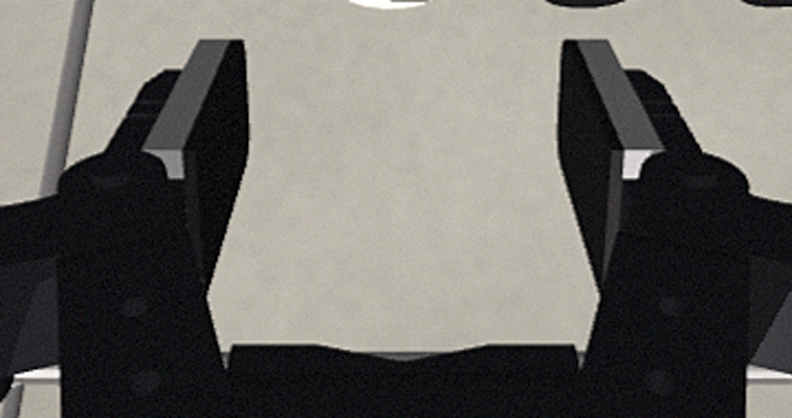

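The pad tips show at rows 298 and 345. That matches tool z ≈ -38 mm with the correct 22 mm width and 51 mm gap, so the real tips sit about 38 mm behind the reported TCP. It also explains the 30 mm chord the gripper closed on. I'll set the grasp offset from this measurement and retry, expecting an opening of about 0.52.

```bash
sed -i 's/^D=16.*/D=54  # measured in wrist image: real tips 38 mm behind the reported TCP, pads centred ~16-19 behind that/' h.py
python3 - <<'E'
from h import *
o=rpy(A,RY,1)
bot.grip(.74,70)
bot.move_ptp(T(rk(-85,-39,91)),o); st("pre")
hit=bot.movel(T(rk(0,-39,91)),o,max_speed=120,threshold=15); st(f"at {hit}")
if not hit:
    bot.grip(0.0,70); s=st("grip")
    shot("wrist","w6")
    if s["opening"]>.47:
        bot.movel(T(rk(-30,-39,91)),o,max_speed=60); st("mid")
        bot.movel(T(rk(-90,-39,91)),o,max_speed=120); st("out")
        shot("wrist","w7")
E
python3 - <<'E'
import cv2,numpy as np
a=cv2.imread("pics/w6.png");b=cv2.imread("pics/w7.png")
if b is None:b=a
cv2.imwrite("pics/w67.png",cv2.resize(np.hstack([a,b]),(800,300)))
E
```

```text
pre 13.39 [626.9 -22.4  52.3] F [-0.1  0.  -0.9] op 0.739
at False 14.25 [711.7 -23.3  53. ] F [-0.8  0.3 -0.9] op 0.742
grip 14.57 [712.1 -23.9  52.8] F [-2.7 -1.3  3.5] op 0.497
mid 15.27 [682.2 -23.1  52.8] F [-4.3 -1.4  6. ] op 0.497
out 15.92 [623.3 -22.5  53. ] F [-0.6  0.1 -1.1] op 0.495
```

View pics/w67.png

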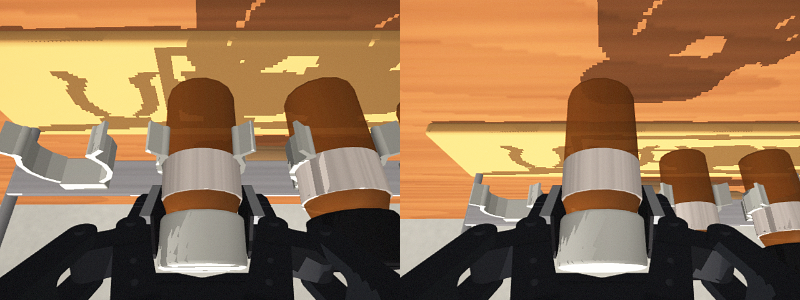

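Now the white jar is out and held squarely: the right half shows its foot at (600,78) and cap at (600,268), the same pose relative to the gripper as in the clip. On to the pan.

```bash
cat >> h.py <<'E'
def setdown(P,zfoot,yaw,o,thr=3.,open_=.74):
    "lower until the foot touches, let go and back off level; grasp is 79 above the foot"
    bot.movel(T(P+[0,0,zfoot+79+12],yaw),o,max_speed=120); bot.dwell(.15)
    h=bot.movel(T(P+[0,0,zfoot+79-3],yaw),o,max_speed=25,threshold=thr); s=st(f"down {h} foot z err {0}")
    return h
E
python3 - <<'E'
from h import *
o=rpy(A,RY,1); yp=-.5; op=rpy(A,yp,1); P=np.array([490,-373,0])
bot.movel(T(rk(-95,-39,160)),o,max_speed=200)
bot.move_ptp(T(P+[0,0,160],yp),op); st("over")
setdown(P,3,yp,op)
shot("wrist","w8")
bot.grip(.74,70); st("open"); bot.dwell(.2)
b=P-60*np.array([np.cos(yp),np.sin(yp),0])
bot.movel(T(b+[0,0,90],yp),op,max_speed=150); 
bot.movel(T(b+[0,0,170],yp),op,max_speed=250); st()
shot("wrist","w9"); shot("top","t9")
E
python3 - <<'E'
import cv2,numpy as np
a=[cv2.imread(f"pics/{n}.png") for n in("w8","w9")]
cv2.imwrite("pics/w89.png",cv2.resize(np.hstack(a),(800,300)))
E
```

```text
over 17.82 [ 523.6 -390.1  121.1] F [-0.8  0.2 -1. ] op 0.496
down True foot z err 0 19.18 [ 523.7 -391.6   43.8] F [ 0.1 -0.   4. ] op 0.494
open 19.56 [ 522.8 -390.6   42.9] F [ 0.3 -0.4 -0.3] op 0.737
 20.77 [ 472.3 -364.   134. ] F [-0.6 -0.3 -0.3] op 0.743
```

View pics/w89.png

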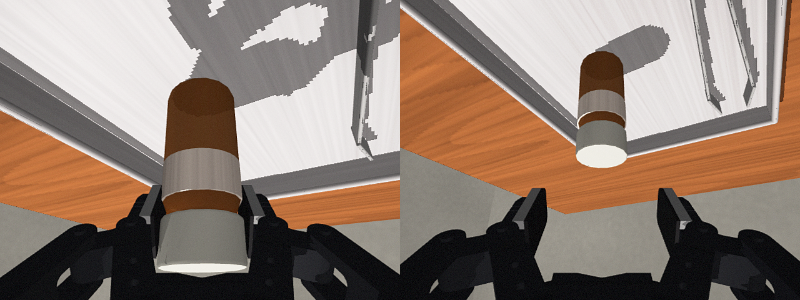

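The white jar stands upright in the pan, with its foot at (600,60) in the right half, well clear of the tongs. Next I'll locate the red and yellow jars with the wrist camera by their colour masks.

```bash
python3 - <<'E'
from h import *
y=.5; d=np.array([np.cos(y),np.sin(y),0])
bot.move_ptp(np.array([530,345,190])-110*d,rpy(A,y,1)); st()
c=cam("wrist"); im=imaging.capture("wrist"); cv2.imwrite("pics/w10.png",im)
for nm,lo,hi in(("red",(0,150,50),(6,255,255)),("red2",(174,150,50),(180,255,255)),("yel",(23,190,90),(34,255,255))):
    for s,ce in blobs(im,lo,hi,200)[1]:
        u=s[0]+s[2]/2; v=s[1]+s[3]; P=onz(c,(u,v-.5),123); v2=(P-c[1])[:2]; v2/=np.linalg.norm(v2)
        print(nm,s,"far",P.round(1),"centre",(P[:2]-22*v2).round(1),"w",s[2])
E
```

```text
23.1 [433.9 291.8 189.9] F [0.3 0.4 0.2] op 0.741
red [ 233  207   62   55 2636] far [559.1 309.2 123. ] centre [538.4 301.8] w 62
yel [371 255  55  23 639] far [533.8 418.9 123. ] centre [516.8 404.9] w 55
```

```bash
python3 - <<'E'
from h import *
t=cv2.imread("pics/top0.png"); Tc=cam("top"); im=cv2.imread("pics/w10.png"); c=cam("wrist")
print("top cap discs (z123) red",onz(Tc,(231,268.5),123).round(1))
for nm,i,cc in(("top",t,Tc),("wrist",im,c)):
  for lo in((20,120,60),(22,160,120),(22,200,60)):
    for s,ce in blobs(i,lo,(36,255,255),60)[1]:
      if nm=="top" and not 150<ce[0]<220: continue
      print(nm,lo,s,ce,onz(cc,ce,123).round(0))
for P in((538.4,301.8,123),(516.8,404.9,123)): print(proj(Tc,P),proj(c,P))
for v in range(225,285,6): print(v,cv2.cvtColor(im,cv2.COLOR_BGR2HSV)[v,398])
E
```

```text
top cap discs (z123) red [539.7 298.  123. ]
top (20, 120, 60) [175 272  22  21 342] [185.  282.2] [516. 403. 123.]
wrist (20, 120, 60) [ 175    0  135  180 9016] [236.5  82.3] [405. 236. 123.]
wrist (20, 120, 60) [ 217    0  167  187 7630] [305.5  69.3] [385. 258. 123.]
wrist (20, 120, 60) [ 302   11  138  132 4817] [357.8  83.8] [381. 280. 123.]
wrist (20, 120, 60) [ 297   21  196  191 7059] [394.4 114.1] [388. 304. 123.]
wrist (20, 120, 60) [ 393   46  131  111 3413] [456.  110.6] [373. 327. 123.]
wrist (20, 120, 60) [ 434   70  134  104 2762] [495.8 124.1] [370. 350. 123.]
wrist (20, 120, 60) [ 31 142  97  33 375] [ 87.  157.3] [488. 183. 123.]
wrist (20, 120, 60) [297 166  19  28 244] [303.5 176.9] [449. 289. 123.]
wrist (20, 120, 60) [326 176  40  45 845] [351.2 202.8] [458. 325. 123.]
wrist (20, 120, 60) [ 95 188  27  10  95] [109.7 192.3] [516. 196. 123.]
wrist (20, 120, 60) [418 189  18  13  85] [423.8 193.8] [430. 357. 123.]
wrist (20, 120, 60) [ 73 192  32  10  85] [ 88.4 196.7] [527. 186. 123.]
wrist (20, 120, 60) [ 370  229   56   49 2384] [397.  253.5] [499. 391. 123.]
wrist (22, 160, 120) [ 370  229   56   49 1991] [395. 255.] [502. 391. 123.]
wrist (22, 200, 60) [ 370  229   54   41 1003] [392.  243.9] [489. 378. 123.]
[229.3468793 269.1915181] [265.1121122  248.40623739]
[184.35033887 282.05464798] [397.59272486 266.40909151]
225 [ 13 200 115]
231 [ 22 210 192]
237 [ 22 216 190]
243 [ 22 213 193]
249 [ 22 211 198]
255 [ 28 192 247]
261 [ 29 191 250]
267 [ 28 190 250]
273 [ 28 187 251]
279 [ 11 166 195]
```

```bash
cat >> h.py <<'E'
def fetch(J,yaw):
    o=rpy(A,yaw,1); d=np.array([np.cos(yaw),np.sin(yaw),0]); J=np.array(J,float)
    bot.grip(.74,70)
    bot.move_ptp(T(J-80*d+[0,0,97],yaw),o)
    h=bot.movel(T(J+[0,0,97],yaw),o,max_speed=120,threshold=12); st(f"at jar {h}")
    if h: return False
    bot.grip(0.,70); s=st("grip")
    if not .46<s["opening"]<.54: return False
    bot.movel(T(J+[0,0,170],yaw),o,max_speed=180); st("lifted"); return True
def insert(y,zoff=.7):
    o=rpy(A,RY,1)
    bot.move_ptp(T(rk(-110,y,165)),o)
    bot.movel(T(rk(-95,y,91+zoff)),o,max_speed=150); st("pre")
    bot.movel(T(rk(-52,y,91+zoff)),o,max_speed=100); bot.dwell(.1); st("mouth")
    h=bot.movel(T(rk(4,y,91+zoff)),o,max_speed=40,threshold=18); s=st(f"push {h}")
    return (s["tcp_pos"]-T(rk(0,y,91))).round(1)
E
python3 - <<'E'
from h import *
if fetch((539,300.5,0),.3):
    print(insert(-39)); shot("wrist","w11")
E
```

```text
at jar False 24.86 [574.7 311.5  59. ] F [-0.4  0.4  0.3] op 0.744
grip 25.18 [575.1 311.6  58.8] F [-1.4 -1.5  3.1] op 0.499
lifted 25.73 [574.8 311.6 131.1] F [ 0.1  0.2 -1.9] op 0.496
pre 27.61 [617.6 -21.5  53.5] F [ 0.   0.5 -1.5] op 0.499
mouth 28.29 [659.5 -22.7  53.3] F [-0.3  0.3 -1.1] op 0.498
push True 29.07 [686.6 -23.8  53. ] F [-1.5 -2.2  3.9] op 0.497
[-25.9  -0.3   0.1]
```

View pics/w11.png

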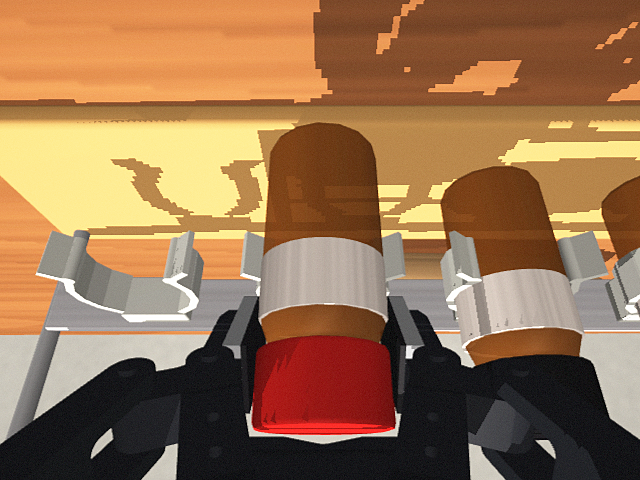

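The red jar is centred at the mouth of clip 3, with the clip tips at (250,255) and (395,255). The stop came from the snap-in peak, so I'll push on with a higher threshold.

```bash
python3 - <<'E'
from h import *
y=-39;o=rpy(A,RY,1)
h=bot.movel(T(rk(3,y,91.4)),o,max_speed=40,threshold=35); s=st(f"push {h}")
print((s["tcp_pos"]-T(rk(0,y,91))).round(1)); bot.dwell(.2); st()
shot("wrist","w12")
c=cam("wrist"); im=cv2.imread("pics/w12.png")
for s,ce in blobs(im,(0,150,50),(6,255,255),200)[1]: print(s,ce,onz(c,(s[0]+s[2]/2,s[1]+s[3]-.5),117).round(1))
E
```

```text
push False 30.05 [715.4 -24.   54. ] F [-6.1 -0.6  9.9] op 0.494
[ 2.8 -0.5  1.2]
 30.25 [715.4 -23.9  54. ] F [-5.9 -1.1 10.6] op 0.491
[  254   351   139    93 10558] [322.2 398.1] [776.1 -23.4 117. ]
```

```bash
python3 - <<'E'
from h import *
for n in("w6","w7","w11","w12"):
    im=cv2.imread(f"pics/{n}.png"); hsv=cv2.cvtColor(im,cv2.COLOR_BGR2HSV)
    for col in (300,322,344):
        g=cv2.GaussianBlur(im,(1,5),0)[:,col].astype(int); d=np.abs(g[3:]-g[:-3]).sum(1); 
        pk=[i+1 for i in range(60,440) if d[i]>70 and d[i]==d[max(0,i-5):i+6].max()]
        print(n,col,pk)
E
```

```text
w6 300 [97, 113, 127, 238, 304, 335, 420, 428, 439]
w6 322 [123, 236, 303, 334, 420]
w6 344 [127, 237, 304, 334, 421, 439]
w7 300 [110, 238, 304, 335, 421, 439]
w7 322 [74, 99, 124, 236, 303, 333, 420, 435]
w7 344 [127, 237, 304, 334, 420, 439]
w11 300 [101, 125, 238, 305, 335, 423, 439]
w11 322 [77, 93, 122, 236, 304, 422, 434]
w11 344 [125, 237, 304, 422, 439]
w12 300 [91, 249, 258, 327, 358, 439]
w12 322 [90, 248, 327, 358]
w12 344 [91, 248, 326, 362, 439]
```

The edge rows show the red jar has tipped inside the grip: the foot moved from row 123 to 90 and the cap edge from 334 to 358. I'll estimate the tilt before correcting it.

```bash
python3 - <<'E'
from h import *
from scipy.optimize import least_squares
K,p,r=cam("wrist"); c=(K,p,r); s=st()
g=s["tcp_pos"]-(T(np.zeros(3)))   # grasp point now
print("grasp",g.round(1),"cam",p.round(1), "cam pitch",R.from_matrix(r).as_euler('xyz').round(3))
base=[123,236,303,334]; now=[90,248,327,358]
def row(x,z): return proj(c,[g[0]+x,g[1],g[2]+z])[1]
from scipy.optimize import brentq
zs=[brentq(lambda z:row(-22,z)-b,-110,60) for b in base]; print("heights rel grasp",np.round(zs,1))
def f(q):
    ph,dx,dz=q; return [row(np.cos(ph)*-22+np.sin(ph)*z+dx, np.sin(ph)*22+np.cos(ph)*z+dz)-n for z,n in zip(zs,now)]
for fix in (0,1):
    q=least_squares(f,[.1,0,0]).x if not fix else least_squares(lambda a:f([a[0],0,0]),[.1]).x
    print(q, np.round(f(q if not fix else [q[0],0,0]),1))
for ph in(.1,.15,.2):
    o=rpy(A-ph,RY,1); print(ph, solve_ik(g+(T(np.zeros(3))),o) is not None)
E
```

```text
30.3 [715.4 -23.9  54.1] F [-6.6 -1.4  9.8] op 0.495
grasp [677.2 -23.5  92.2] cam [539.4 -21.1 129.8] cam pitch [-1.07e+00  1.00e-03  1.56e+00]
heights rel grasp [-75.2 -27.5  -5.3   3.8]
[ 0.41042121  2.06510449 -2.94792114] [-0.1  0.4 -1.   0.6]
[0.32801312] [5.6 0.8 0.3 3.1]
0.1 True
0.15 True
0.2 True
```

The tilt is about 0.4 rad. The foot stayed at the clip mouth (rack x ≈ -28) while the top went forward, because the grip was too high for the snap force. To mend it, I'll pitch the gripper by the same angle about the foot so the jar stands upright at the mouth, then check.

```bash
python3 - <<'E'
from h import *
th=A-.40; o=rpy(th,RY,1)
tgt=tcp_for(rk(-36,-39,96),th,RY,54)
print(solve_ik(tgt,o))
try: bot.movel(tgt,o,max_speed=40); 
except Exception as e: print("ERR",e)
st(); bot.dwell(.1); shot("wrist","w13"); shot("scene","s13")
a=cv2.imread("pics/w13.png"); b=cv2.imread("pics/s13.png")[170:370,190:350]
cv2.imwrite("pics/w13v.png",np.hstack([cv2.resize(a,(480,360)),cv2.resize(b,(288,360))]))
E
```

```text
[-0.25016464  0.8869641  -1.21072097 -1.70212337  0.2213172  -0.09140768]
 31.43 [688.4 -23.   75.2] F [ 0.7  0.3 -0.5] op 0.494
```

View pics/w13v.png

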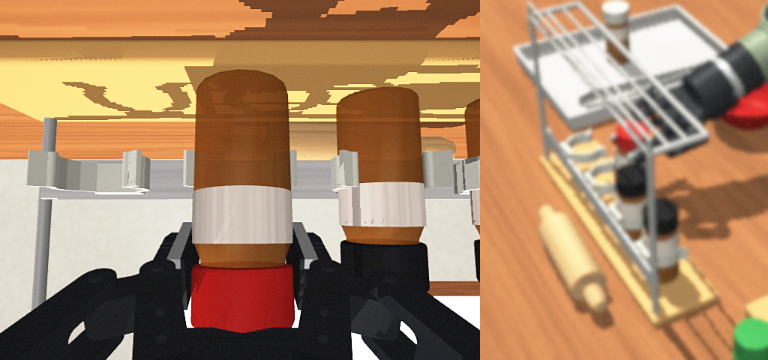

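The right half shows the white jar upright in the pan. On the left, the red jar is vertical again and parallel to the black jars, at the clip mouth, with the contact force near zero. I'll check the residual tilt, the clip's height range and which poses can be reached with a lower, flatter grip.

```bash
python3 - <<'E'
from h import *
from scipy.optimize import least_squares
c=cam("wrist"); s=st(); th=A-.4
g=s["tcp_pos"]-tcp_for(np.zeros(3),th,RY,54)
im=cv2.imread("pics/w13.png")
for col in(305,322,340):
    gg=cv2.GaussianBlur(im,(1,5),0)[:,col].astype(int); d=np.abs(gg[3:]-gg[:-3]).sum(1)
    print(col,[i+1 for i in range(60,440) if d[i]>70 and d[i]==d[max(0,i-5):i+6].max()])
# column 170-ish: clip4 inner arm (125..150)*1.333
for v in(150*1.333,188*1.333):
    p,d=ray(c,(137*1.333,v)); k=(rk(-22,-85,0)[0]-p[0])/d[0]; print("clip arm",(p+d*k).round(1))
for tt in(.385,.5,.6,.7):
    o=rpy(tt,RY,1); print(tt,[(x,y,solve_ik(tcp_for(rk(x,y,z),tt,RY,54),o) is not None) for x,y,z in((0,-39,85),(-36,-39,85),(-60,-39,86),(-95,-39,86),(-95,-117,86),(-60,-117,160))],
     "yel",[solve_ik(tcp_for((516.5-k*.878,404-k*.479,92),tt,.5,54),rpy(tt,.5,1)) is not None for k in(0,40,80)])
np.save("g13.npy",g)
E
```

```text
31.62 [688.9 -23.2  76.6] F [-0.6 -0.2 -1.6] op 0.496
305 [93, 247, 324, 356, 440]
322 [92, 246, 324, 356]
340 [92, 246, 324, 359, 440]
clip arm [651.9 -74.1  47.1]
clip arm [651.9 -73.4  65.9]
0.385 [(0, -39, True), (-36, -39, True), (-60, -39, True), (-95, -39, False), (-95, -117, False), (-60, -117, True)] yel [True, True, False]
0.5 [(0, -39, True), (-36, -39, True), (-60, -39, True), (-95, -39, False), (-95, -117, True), (-60, -117, True)] yel [True, True, False]
0.6 [(0, -39, True), (-36, -39, True), (-60, -39, True), (-95, -39, True), (-95, -117, True), (-60, -117, True)] yel [True, True, True]
0.7 [(0, -39, True), (-36, -39, True), (-60, -39, True), (-95, -39, True), (-95, -117, True), (-60, -117, True)] yel [True, True, True]
```

The grip pose is unchanged since the tilt (rows 92, 246, 324, 356), so the jar is upright to about 0.01 rad. The clip spans z = 47–66. I'll set the jar down on the foot board at the mouth, re-grip lower and flatter at 120 N, then push.

```bash
cat >> h.py <<'E'
def Tt(g,th,yaw=RY): return tcp_for(g,th,yaw,54)
def edges(f,col=322):
    im=cv2.imread(f"pics/{f}.png"); gg=cv2.GaussianBlur(im,(1,5),0)[:,col].astype(int); d=np.abs(gg[3:]-gg[:-3]).sum(1)
    return [i+1 for i in range(60,440) if d[i]>70 and d[i]==d[max(0,i-5):i+6].max()]
E
python3 - <<'E'
from h import *
th=A-.4; o=rpy(th,RY,1); y=-39
bot.movel(Tt(rk(-33,y,96),th),o,max_speed=40); st()
h=bot.movel(Tt(rk(-33,y,89),th),o,max_speed=15,threshold=3); st(f"touch {h}")
bot.grip(.74,120); bot.dwell(.2); st("open")
bot.movel(Tt(rk(-33,y,85),th),o,max_speed=40); bot.grip(0.,120); s=st("regrip"); shot("wrist","w14"); print(edges("w14"))
if .46<s["opening"]<.54:
    h=bot.movel(Tt(rk(-15,y,85),th),o,max_speed=30,threshold=45); st(f"push {h}"); shot("wrist","w15"); print(edges("w15"))
E
```

```text
31.88 [691.7 -23.8  76.1] F [-0.9 -2.  -1.9] op 0.498
touch True 32.27 [691.7 -23.4  70.8] F [-1.4 -0.1  4.1] op 0.495
open 32.81 [691.  -23.9  69.8] F [ 0.  -0.5 -0.8] op 0.738
regrip 33.42 [691.2 -23.4  64.7] F [-3.  -1.   1.5] op 0.482
[70, 83, 110, 270, 347, 376]
push False 34.22 [709.3 -23.1  64.7] F [-3.6 -0.5  2.6] op 0.481
[110, 270, 347]
```

```bash
python3 - <<'E'
from h import *
th=A-.4; o=rpy(th,RY,1); y=-39
h=bot.movel(Tt(rk(4,y,85),th),o,max_speed=40,threshold=15); s=st(f"push {h}"); shot("wrist","w16"); print(edges("w16"),(s["tcp_pos"]-Tt(rk(0,y,85),th)).round(1))
E
```

```text
push True 34.66 [721.9 -24.3  64.5] F [-5.6 -0.8  5.3] op 0.481
[94, 103, 110, 270, 347, 377] [-2.5 -0.7 -0.2]
```

```bash
python3 - <<'E'
from h import *
th=A-.4; o=rpy(th,RY,1); y=-39
h=bot.movel(Tt(rk(5,y,85),th),o,max_speed=30,threshold=30); s=st(f"push {h}"); shot("wrist","w17"); print(edges("w17"),(s["tcp_pos"]-Tt(rk(0,y,85),th)).round(1))
bot.grip(.74,120); bot.dwell(.1); st("open")
bot.movel(Tt(rk(-58,y,86),th),o,max_speed=150)
bot.move_ptp([520,-15,190],rpy(A,-.02,1)); st()
c=cam("wrist"); shot("wrist","w18")
im=cv2.imread("pics/w18.png"); hsv=cv2.cvtColor(im,cv2.COLOR_BGR2HSV)
for s,ce in blobs(im,(0,150,40),(6,255,255),150)[1]: print("red",s,ce,onz(c,(s[0]+s[2]/2,s[1]+s[3]-1),117).round(1))
print("red jar col",edges("w18",317),"black",edges("w18",404),"white before",edges("w1",317),"black",edges("w1",404))
E
```

```text
push True 34.92 [721.9 -24.4  64.5] F [-5.1 -0.8  4.6] op 0.481
[94, 103, 110, 270, 347, 377] [-2.5 -0.8 -0.2]
open 35.41 [721.6 -24.3  63.4] F [ 0.6  0.5 -0.2] op 0.741
 37.38 [520.5 -15.1 190.3] F [ 0.1  0.3 -0.4] op 0.738
red [ 291  239   51   45 1810] [315.9 262.1] [696.  -23.4 117. ]
red jar col [134, 151, 162, 206, 229, 262, 263, 283, 439] black [133, 142, 150, 161, 205, 229, 237, 283, 438] white before [134, 142, 151, 161, 206, 229, 238, 262, 269, 280, 438] black [133, 142, 150, 161, 205, 229, 237, 283, 438]
```

The red jar is fully home. Its edge rows (162/206/229) match the white jar's when that was seated (161/206/229). Next is the yellow jar into clip 4, with the low 120 N grip from the start.

```bash
python3 - <<'E'
from h import *
th=.6; yw=.5; o=rpy(th,yw,1); J=np.array([516.5,404,0.]); d=np.array([np.cos(yw),np.sin(yw),0])
bot.grip(.74,120)
bot.move_ptp(Tt(J-80*d+[0,0,92],th,yw),o)
h=bot.movel(Tt(J+[0,0,92],th,yw),o,max_speed=120,threshold=12); st(f"at {h}")
if not h:
    bot.grip(0.,120); s=st("grip")
    if .46<s["opening"]<.54:
        bot.movel(Tt(J-20*d+[0,0,160],th,yw),o,max_speed=180); st("lift"); shot("wrist","y0"); print(edges("y0"))
        y=-117; o=rpy(th,RY,1)
        bot.move_ptp(Tt(rk(-95,y,160),th),o)
        bot.movel(Tt(rk(-95,y,86.5),th),o,max_speed=150); st("pre")
        bot.movel(Tt(rk(-40,y,86.5),th),o,max_speed=100); st("mouth"); shot("wrist","y1"); print(edges("y1"))
        h=bot.movel(Tt(rk(-15,y,86.5),th),o,max_speed=30,threshold=45); st(f"push {h}"); shot("wrist","y2"); print(edges("y2"))
E
```

```text
at False 39.96 [555.  424.6  61.2] F [-0.6  0.1 -0.6] op 0.74
grip 40.28 [555.1 425.2  61.3] F [-2.  -1.3  1.4] op 0.484
lift 40.83 [537.8 415.6 129.3] F [ 0.4  0.7 -3. ] op 0.481
[119, 256, 302, 318, 331, 365]
pre 43.33 [623.2 -99.8  55.9] F [-0.   0.2 -1.5] op 0.483
mouth 44.03 [ 677.6 -100.8   56.2] F [-0.4  0.3 -2.5] op 0.484
[67, 87, 119, 256, 331, 365]
push False 45.07 [ 702.9 -101.5   55.6] F [-1.2 -1.4 -3.9] op 0.486
[71, 111, 119, 256, 331, 365]
```

```bash
python3 - <<'E'
from h import *
th=.6; o=rpy(th,RY,1); y=-117
h=bot.movel(Tt(rk(6,y,86.2),th),o,max_speed=40,threshold=30); s=st(f"push {h}"); shot("wrist","y3"); print(edges("y3"),(s["tcp_pos"]-Tt(rk(0,y,86),th)).round(1))
h=bot.movel(Tt(rk(8,y,86.2),th),o,max_speed=30,threshold=30); s=st(f"push2 {h}"); print((s["tcp_pos"]-Tt(rk(0,y,86),th)).round(1))
h=bot.movel(s["tcp_pos"]-[0,0,3],o,max_speed=15,threshold=5); st(f"seat down {h}")
bot.grip(.74,120); bot.dwell(.1); st("open")
bot.movel(Tt(rk(-85,y,87),th),o,max_speed=150)
bot.move_ptp([520,-15,190],rpy(A,-.02,1)); bot.dwell(.2); st()
shot("wrist","y5"); shot("top","t5"); shot("scene","s5"); c=cam("wrist")
im=cv2.imread("pics/y5.png")
for n,lo,hi in(("red",(0,150,40),(6,255,255)),("yel",(20,150,60),(36,255,255))):
  for s,ce in blobs(im,lo,hi,150)[1]:
    if s[1]>220: print(n,s,onz(c,(s[0]+s[2]/2,s[1]+s[3]-1),117).round(1))
print("red",edges("y5",317),"yel",edges("y5",228),edges("y5",232),"blk",edges("y5",404),edges("y5",490),edges("w1",490))
cv2.imwrite("pics/fin.png",np.hstack([cv2.resize(im[100:340,100:600],(500,240)),cv2.resize(cv2.imread("pics/t5.png"),(300,240))]))
E
```

```text
push True 45.54 [ 716.9 -102.6   55.4] F [-7.4 -1.   6.7] op 0.484
[118, 257, 332, 366] [-1.2 -1.1 -0.2]
push2 True 45.83 [ 716.8 -102.6   55.3] F [-5.9 -1.   7.3] op 0.484
[-1.3 -1.1 -0.2]
seat down True 46.04 [ 716.9 -102.5   55.6] F [-7.2 -1.   9.4] op 0.479
open 46.48 [ 715.2 -102.4   53. ] F [-1.1  0.6  0.4] op 0.745
 48.31 [520.  -15.3 188.7] F [ 0.4  1.  -0.1] op 0.739
red [ 292  242   50   45 1824] [697.5 -23.2 117. ]
yel [ 200  242   54   45 2030] [ 695.7 -104.2  117. ]
red [136, 145, 154, 162, 163, 209, 232, 265, 272, 286] yel [137, 146, 162, 163, 209, 232, 241, 273, 286, 300, 372] [137, 146, 164, 209, 232, 242, 286, 302, 361] blk [136, 152, 163, 208, 231, 240, 285] [134, 144, 152, 162, 208, 232, 241, 285, 355] [131, 149, 160, 205, 229, 238, 282, 324, 352]
```

View pics/fin.png

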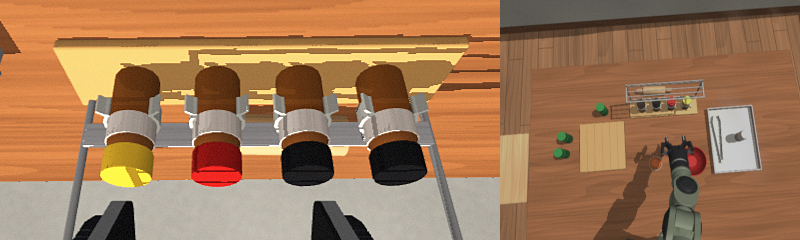

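All four jars stand upright in a row with edge rows equal to within about 1 px. The white jar stands in the pan clear of the tongs. I'll make a last check that the bowl, timer and rolling pin haven't moved, then hand in.

```bash
python3 - <<'E'
from h import *
a,b=cv2.imread("pics/scene0.png"),cv2.imread("pics/s5.png")
for n,(x0,y0,x1,y1) in dict(bowl=(312,205,368,248),timer=(360,247,396,282),pin=(220,285,262,343),tongs=(245,203,320,232)).items():
    d=np.abs(a[y0:y1,x0:x1].astype(int)-b[y0:y1,x0:x1]).sum(2); print(n,"changed px share",(d>90).mean().round(3))
bot.sign_off()
E
```

```text
bowl changed px share 0.0
timer changed px share 0.255
pin changed px share 0.0
tongs changed px share 0.079
the job is handed in; nothing more can be done
```

The job is handed in after about 48 s of the 70 s allowed. The white jar stands upright in the sheet pan, the red jar is in clip 3 and the yellow jar is in clip 4.

**What went wrong on the way:**
- **White jar:** the first pull slipped off, because the real fingertips sit about 38 mm behind the reported TCP. I measured that in the wrist image and the second grasp held.
- **Red jar:** it tipped about 0.4 rad (23°) in the grip while I pushed it into clip 3, so it was not upright for a moment. I turned it upright again, set it on the foot board and re-gripped it lower at 120 N. It then went in straight, and the yellow jar was done that way from the start.

**Last checks:**
- **In the rack:** all four jars are upright and home. Their image edges agree within about 1 px with each other, and with the white jar as first seated once a 3 px camera shift is allowed for. A second push at 30 N moved neither new jar any further.
- **In the pan:** the white jar is upright and clear of the tongs.
- **Other items:** the bowl and rolling pin areas of the scene image did not change at all.
- **Not settled:** the image changed in the timer area (26 % of pixels) and the tongs area (8 %). I put that down to the arm and its shadow over the timer, and to the white jar and its shadow near the tongs. I did not confirm it with another picture. I felt no unexpected contact force.

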